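# Set the sprung dividers to the register eyelets and hold them

### The arm

A 6-joint arm with a two-finger parallel gripper is mounted at the origin on the work surface. World frame = base frame: x ahead of the robot, y to its left, z up, the work surface at z = 0. Lengths are in m, angles in rad, forces in N, time in s.
With the tool pointing down it reaches from about 0.35 to 0.975 m from the base axis. Payload 4.9 kg.
Tool frame: the origin (TCP) lies at the very end of the fingers, on their centre line; the grasp point (between the pads) lies 19 mm behind it; x points along the fingers, y is the direction in which the jaws open and shut, and the axes are right-handed (so a half turn about x gives the same grasp; the last joint's range is limited). The gripper opens to 85 mm and grips with 20 to 120 N. Pads are 22 mm wide; open, the fingers measure 114 mm over their backs; the gripper's body (76 mm by 85 mm) begins 54 mm behind the grasp point. The pads swing forward as they close: fully open they stand 13 mm farther back than shut.
Start: joints at [-1.461, 0.053, 1.613, -0, 1.476, -0.119], TCP at [0.142, -0.609, 0.231] pointing down, gripper open.
Joint ranges: [-3.01, 3.01], [-1.01, 2.22], [0.06, 2.58], [-1.02, 4.17], [0.09, 2.62], [-3.14, 3.14]. Speed limits (rad/s): [2.57, 2.57, 3.14, 3.14, 3.14, 3.14].

### API

Orientations are given as a rotation vector (axis times angle).
In Python, from station import ctrl gives the robot as it stands. The module is installed in compiled form; this text tells all that it offers.
- The arm moves only by the shell command python3 -m handwheel 'ROWS' [FORCE]. ROWS is JSON, one flat list of numbers, 7 for each row, row after row: the opening, from 0 (shut) to 1 (fully open), then the shift along the tool's x, y, z in m, then the turn, a rotation vector about the tool's x, y, z in degrees. A call has 1 to 12 rows; each row is the pose to reach, as a shift and turn from the pose commanded when the call began, along the tool's axes at that moment; what a row does not reach only later rows make up. A row lasts 1/12 s, in which the tool goes at most 41.7 mm and 7.16 degrees, less where a joint would pass 70% of its speed; a pose out of reach is approached as far as the arm can. A call with a gripper value outside its range is refused whole. The fingers move at their own pace and stop on an object; FORCE is the grip in N (left out, the last holds). Time passes only in rows, so rows that repeat a pose let the fingers close. It gives the time, the measured TCP pose, the force and the opening at its end, in the units of the state.
- ctrl.get_obs(): the state, without advancing time (a new reading comes with each control period).
- ctrl.get_image(name): name is "scene" or "top" or "wrist"; returns (picture, depth): 400x640x3 uint8, blue, green, red; 400x640 float32, m along the optical axis (not along the pixel's ray), 0 where there is no reading.
- ctrl.camera_params(name): a dict with "fov_y" (degrees; the focal length in pixels is half the picture's height over the tangent of half this angle, whatever the lens; pixels are square), "cx", "cy" (the principal point, pixels), "dist_coeffs" ([k1, k2, p1, p2, k3] as OpenCV has them; the pictures are not rectified), "R" (3x3) and "t" (3): a world point X has camera coordinates R X + t; the wrist camera has in their place "hand_eye" (4x4, takes a point from camera to tool coordinates, whose origin is the TCP and whose axes are the tool frame's). Camera axes: x right, y down, z forward; pixel columns grow to the right and rows downward; lengths in m; the calibration is good to about 2 mm. A picture is of the moment at which its call begins: read the wrist's pose just before it. camera_params takes no time and is no camera call.
- ctrl.finish_job(): hands the job in, once; it reports no verdict.
The state is a dict: "t": time; "q": joint angles; "dq": joint speeds; "effort": joint torques, N m; "tool_pos": TCP position; "tool_rot": TCP orientation; "contact_force": force on the tool from outside, world axes, zero at the start; "wrist_torque": the same for the moment, N m; "opening": finger opening in m.
Only numpy, scipy, OpenCV 4.12 (cv2) and the standard library are available. Lean on these libraries where they do the work, as an engineer would, in place of code of your own. Each camera call takes 0.05 s, during which the arm holds its last target.

### The job

Take the largest of the three sprung dividers off the tool rest, the only pair that opens wide enough, and squeeze its legs until its two points match the spacing of the two brass register eyelets by the far edge of the stencil sheet. Hold it about level with one point over each eyelet, just clear of the sheet (within a centimetre) or barely touching it, and keep that gap steady for a couple of seconds so that I can run up the clamp nut; finish while still holding it there. Do not press on the sheet, and leave the other dividers and everything else where they are.

Things in the scene. Friction and masses are not known exactly. Their poses are not given: they have to be found in the camera images.
- large_grip (a point): LARGE steel dividers, sprung like tweezers: U-shaped bow, two flat legs 4 mm thick, 10 mm high, 146 mm from heel to points, about 105 g. This point: middle of the grip zone, 70 mm ahead of the heel, on the centre line, half-way up the legs. x to the points, y to the left leg, z up. Lies level on the rest. The legs are 49.5 mm wide over all here when free; 40 mm and parallel when the points are 36 mm apart.
- large_point_left (a point): Lower end of the left (+y) needle point of the large dividers, 4 mm thick, turned straight down from the leg's end to 24 mm below the leg's underside. From large_grip: 29 mm below and 74.5 mm ahead when free, 76 mm ahead when the points are 36 mm apart. The points stand 56 mm apart (centre to centre) when free, and come 2.1 mm closer per mm of squeeze at the grip zone.
- large_point_right (a point): Lower end of the right (-y) point of the large dividers, the mirror image of the left one. A thin clamp screw crosses the legs 33 mm ahead of the heel; its nut, 10 mm across, stands up to 15 mm outside the right leg.
- large_heel (a point): Rear end of the bow of the large dividers, on the centre line at the legs' underside: 70 mm behind and 5 mm below large_grip. A stem projects 26 mm behind it.
- large_left (a joint): How far the left leg of the large dividers is squeezed in, rad: 0 free; 0.0685 when the points are 36 mm apart (if both legs are alike). Each leg moves its point inwards by 146 mm per rad; the sprung bow resists with about 9 N on each finger at the grip zone from the first touch, rising evenly to about 14 N at 36 mm.
- large_right (a joint): The same for the right leg.
- medium_grip (a point): The MEDIUM dividers, same make: 130 mm from heel to points; free, the points stand 34 mm apart and the legs measure 33 mm over their outsides at the grip zone. This point and its axes as for large_grip. Too narrow for the eyelets: stays on the rest.
- small_grip (a point): The SMALL dividers, same make: 116 mm from heel to points; free, the points stand 26 mm apart and the legs measure 27 mm over their outsides at the grip zone. This point and its axes as for large_grip. Too narrow for the eyelets: stays on the rest.
- rest: Wooden tool rest, fixed: base board 130 x 250 x 8 mm (x, y, z) with two cross rails along y, 8 mm wide, tops 40 mm above the table, at x = -45.5 and +45.5 mm. Origin at the centre of its underside. The three dividers lie across the rails side by side, 80 mm apart, points towards +x, in any order; rails pass under 14 and 105 mm from the heels.
- sheet: Dark brown stencil sheet, 260 x 300 x 2 mm (x, y, z), lying flat and fixed on the table, with rows of small pattern cuts. Origin at the centre of its underside. At its far (+x) corners, x = +117, y = +-135 mm, stand two steel register pins 6 mm thick and 47 mm high.
- eyelet_left (a point): Centre of the left (+y) of the two brass register eyelets, discs 10 mm across and flush in the sheet's top face, 2 mm above the table: the pair lies near the middle of the sheet's far edge, 36 mm apart (sheet frame x = +105, y = +18 mm). Axes as the sheet's.
- eyelet_right (a point): Centre of the right (-y) register eyelet (sheet frame x = +105, y = -18 mm).
- weight: Dark steel sheet weight with a knob, 44 mm across, 47 mm high, standing on the near right corner of the stencil sheet; origin at its underside. Leave alone.
- tape: Roll of adhesive tape lying flat, 84 mm across, 24 mm high; origin at its underside. Leave alone.
- stencil_brush: Stubby round stencil brush standing on its bristles, 38 mm across, 118 mm high; origin at its underside. Leave alone.
- dye_bowl: White bowl, 90 mm across, 38 mm high; origin at its underside. Leave alone.
- pigment_jar: White jar, 68 mm across, 85 mm high; origin at its underside. Leave alone.
- palette_knife_mid (a point): Palette knife (flat spatula with a handle) lying along its x axis; point near its middle. Leave alone.

How it is judged:
By the outcome, as a careful person would: the job done as asked, in the order asked, and still so for the second after the job is handed in, while the arm keeps its last pose, push and grip.
It also fails if it takes over 42 s, if anything falls off the work surface, if the arm or the gripper's body presses on something with over 40 N, if the wrist force passes 120 N, or if a joint passes its speed limit or range.

## Working session

There is one attempt and no reset: what is moved stays moved. The work goes in short steps, Python scripts to look and compute and a shell command to move; the robot and the scene stay as the last step left them, time stands still between calls to the robot, and variables do not carry over. Pictures are saved under pics/ and viewed, and the job is handed in when it is done.

```bash
mkdir -p pics
cat > h.py <<'E'
import numpy as np,cv2
from station import ctrl
from scipy.spatial.transform import Rotation as Ro
def cam(n,obs=None):
    p=ctrl.camera_params(n); f=200/np.tan(np.radians(p["fov_y"])/2)
    K=np.array([[f,0,p["cx"]],[0,f,p["cy"]],[0,0,1]]); d=np.array(p["dist_coeffs"],float)
    if "R" in p: R=np.array(p["R"]);t=np.array(p["t"])
    else:
        H=np.array(p["hand_eye"]); T=np.eye(4);T[:3,:3]=Ro.from_rotvec(obs["tool_rot"]).as_matrix();T[:3,3]=obs["tool_pos"]
        W=np.linalg.inv(T@H);R=W[:3,:3];t=W[:3,3]
    return K,d,R,t
def ray(c,uv):
    K,d,R,t=c
    n=cv2.undistortPoints(np.array(uv,float).reshape(-1,1,2),K,d).reshape(-1,2)
    D=np.c_[n,np.ones(len(n))]@R
    return -R.T@t,D
def plane(c,uv,z):
    o,D=ray(c,uv); return o+D*((z-o[2])/D[:,2])[:,None]
def proj(c,X):
    K,d,R,t=c
    return cv2.projectPoints(np.array(X,float).reshape(-1,3),cv2.Rodrigues(R)[0],t,K,d)[0].reshape(-1,2)
E
python3 - <<'E'
from h import *
import json,pickle
o=ctrl.get_obs();print({k:np.round(v,3).tolist() for k,v in o.items()})
for n in("scene","top","wrist"):
    o=ctrl.get_obs();im,d=ctrl.get_image(n);cv2.imwrite(f"pics/{n}0.png",im);np.save(f"{n}0.npy",d);pickle.dump((cam(n,o),o),open(f"{n}0.pkl","wb"))
    print(n,[np.round(x,3).tolist() for x in cam(n,o)])
E
```

```text
{'t': 0.0, 'q': [-1.461, 0.053, 1.614, -0.0, 1.476, -0.119], 'dq': [-0.001, 0.0, 0.001, 0.001, -0.001, 0.001], 'effort': [0.001, -39.368, -37.018, 0.0, 0.007, 0.0], 'tool_pos': [0.142, -0.608, 0.23], 'tool_rot': [2.101, 0.244, -2.101], 'contact_force': [0.176, 0.948, 0.266], 'wrist_torque': [0.007, -0.055, 0.003], 'opening': 0.086}
scene [[[392.343, 0.0, 323.156], [0.0, 392.343, 200.394], [0.0, 0.0, 1.0]], [-0.091, 0.0, 0.0, 0.0, 0.0], [[-0.757, 0.653, -0.012], [0.549, 0.627, -0.552], [-0.353, -0.424, -0.834]], [0.382, -0.304, 1.375]]
top [[[379.484, 0.0, 319.117], [0.0, 379.484, 193.014], [0.0, 0.0, 1.0]], [-0.047, 0.0, 0.0, 0.0, 0.0], [[-0.013, -1.0, -0.02], [-0.982, 0.016, -0.188], [0.188, 0.017, -0.982]], [0.092, 0.547, 0.964]]
wrist [[[298.088, 0.0, 322.262], [0.0, 298.088, 196.581], [0.0, 0.0, 1.0]], [-0.047, 0.0, 0.0, 0.0, 0.0], [[0.226, -0.974, -0.002], [-0.933, -0.217, 0.287], [-0.28, -0.063, -0.958]], [-0.623, -0.037, 0.38]]
```

View pics/scene0.png

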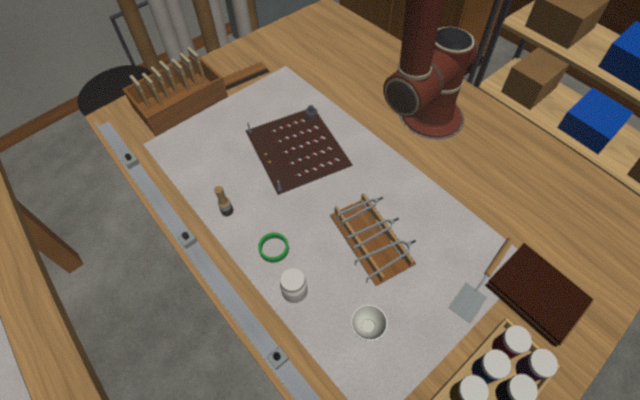

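View pics/top0.png

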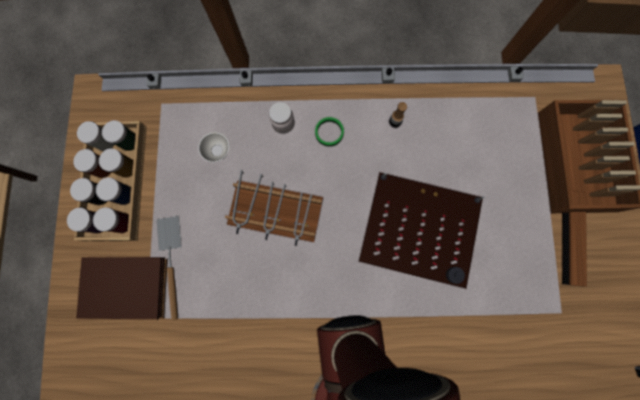

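View pics/wrist0.png

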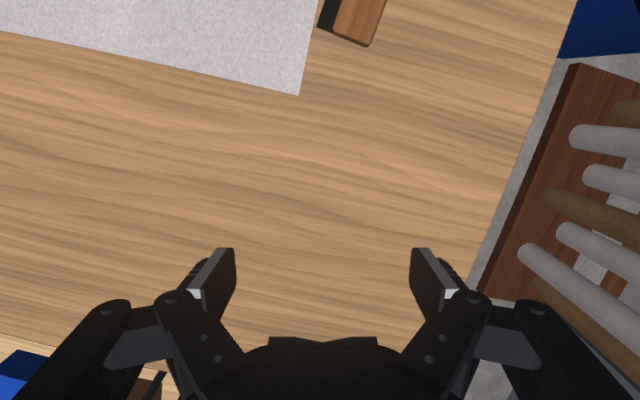

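The scene shows the rest with three dividers around (372,240), and the sheet around (300,150). In the top view (up = +x, left = +y), the rest is at about (275,210), the eyelets at about (422,191) and (435,194), and the register pins at (382,176) and (479,199). The wrist view doesn't cover the work area. I'll zoom in on the top view.

Run:
```python
from h import *
im=cv2.imread("pics/top0.png")
a=cv2.resize(im[160:255,215:335],None,fx=6,fy=6,interpolation=cv2.INTER_CUBIC);cv2.imwrite("pics/top0z.png",a)
b=cv2.resize(im[160:295,350:490],None,fx=4.4,fy=4.4,interpolation=cv2.INTER_CUBIC);cv2.imwrite("pics/top0y.png",b)
import pickle
c,o=pickle.load(open("top0.pkl","rb"))
hsv=cv2.cvtColor(im,cv2.COLOR_BGR2HSV)
print("eyelets rough",plane(c,[(422,191),(435,194)],.002).round(3))
# sheet mask
m=((hsv[...,2]<75)).astype(np.uint8);m[:, :350]=0;m[:,495:]=0;m[:160]=0;m[300:]=0
k=max(cv2.findContours(m,0,1)[0],key=cv2.contourArea);r=cv2.boxPoints(cv2.minAreaRect(k));print(r,plane(c,r,.002).round(3))
```

```text
eyelets rough [[ 0.559 -0.205  0.002]
 [ 0.55  -0.241  0.002]]
[[357.43652 261.53864]
 [379.24756 171.87102]
 [487.13446 198.11377]
 [465.32343 287.78137]] [[ 0.366 -0.017  0.002]
 [ 0.616 -0.087  0.002]
 [ 0.535 -0.387  0.002]
 [ 0.291 -0.306  0.002]]
```

View pics/top0z.png

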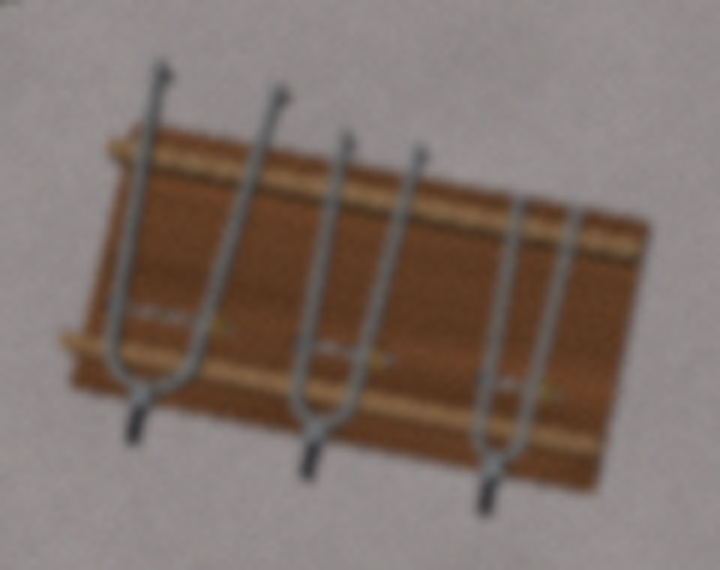

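View pics/top0y.png

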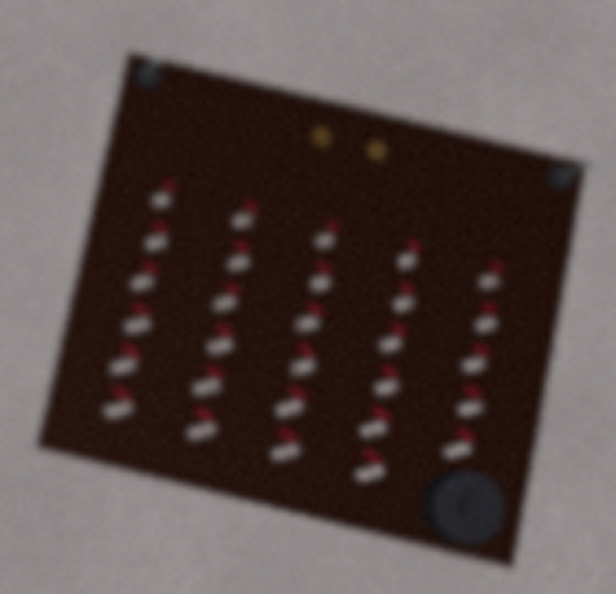

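The largest divider is the left one: its heel is at about (143,395) in the zoom and its leg ends at (160,70) and (280,95). In the second zoom the eyelets are at (321,136) and (376,150). Next I'll measure both.

```bash
cat >> h.py <<'E'
def rel(o,pos,yaw,open_side=1):
    "shift/turn in tool axes to TCP pos with fingers down, camera side (image up) toward yaw"
    R0=Ro.from_rotvec(o["tool_rot"]).as_matrix()
    x=np.array([0,0,-1.]);f=np.array([np.cos(yaw),np.sin(yaw),0])
    y=np.cross([0,0,1],f)*open_side
    R1=np.c_[x,y,np.cross(x,y)]
    s=R0.T@(np.array(pos)-o["tool_pos"]);r=Ro.from_matrix(R0.T@R1).as_rotvec(degrees=True)
    return s.round(4),r.round(2)
E
python3 - <<'E'
from h import *
import pickle
c,o=pickle.load(open("top0.pkl","rb"))
print("tool axes\n",Ro.from_rotvec(o["tool_rot"]).as_matrix().round(3)); print("hand_eye\n",np.round(ctrl.camera_params("wrist")["hand_eye"],3))
z=lambda *p:[(a/6+215-.4,b/6+160-.4) for a,b in p]
P=plane(c,z((160,70),(280,95),(143,395),(345,140),(420,152),(316,430),(518,200),(574,210),(490,465)),.05)
for i in(0,3,6):
    a,b,h=P[i:i+3];m=(a+b)/2
    print("heel",h.round(3),"mid",m.round(3),"span",np.linalg.norm(a-b).round(3),"len",np.linalg.norm(m-h).round(3),"yaw",np.degrees(np.arctan2(*(m-h)[1::-1])).round(1),"grip",(h+(m-h)/np.linalg.norm(m-h)*.07).round(3))
im=cv2.imread("pics/top0.png");hsv=cv2.cvtColor(im,cv2.COLOR_BGR2HSV)
m=((hsv[...,0]>15)&(hsv[...,0]<35)&(hsv[...,1]>90)&(hsv[...,2]>60)).astype(np.uint8);m[:182]=0;m[202:]=0;m[:,:410]=0;m[:,448:]=0
n,l,s,ce=cv2.connectedComponentsWithStats(m);print(s[1:,4],ce[1:]);E=plane(c,ce[1:],.002);print(E.round(4),np.linalg.norm(E[0]-E[-1]))
E
```

```text
tool axes
 [[-0.     0.227 -0.974]
 [ 0.002 -0.974 -0.227]
 [-1.    -0.002 -0.   ]]
hand_eye
 [[ 0.    -0.287  0.958 -0.144]
 [ 1.    -0.001 -0.    -0.001]
 [ 0.001  0.958  0.287 -0.073]
 [ 0.     0.     0.     1.   ]]
heel [0.464 0.3   0.05 ] mid [0.606 0.268 0.05 ] span 0.057 len 0.145 yaw -12.5 grip [0.532 0.285 0.05 ]
heel [0.448 0.222 0.05 ] mid [0.575 0.194 0.05 ] span 0.035 len 0.131 yaw -12.6 grip [0.516 0.207 0.05 ]
heel [0.431 0.145 0.05 ] mid [0.547 0.12  0.05 ] span 0.026 len 0.118 yaw -12.3 grip [0.5   0.131 0.05 ]
[10 10] [[422.3 190.7]
 [435.  193.8]]
[[ 0.5595 -0.2057  0.002 ]
 [ 0.5501 -0.2409  0.002 ]] 0.036443327902203275
```

Run:
```python
from h import *
print(rel(ctrl.get_obs(),[.5,-.21,.2],np.radians(-15),-1))
```

```text
(array([ 0.0309, -0.3065, -0.4393]), array([2.811e+01, 1.000e-02, 1.000e-01]))
```

```bash
python3 -m handwheel '[1,0.01,-0.03,-0.04,3,0,0, 1,0.02,-0.06,-0.08,6,0,0, 1,0.03,-0.09,-0.12,9,0,0, 1,0.03,-0.115,-0.16,12,0,0, 1,0.03,-0.14,-0.2,15,0,0, 1,0.03,-0.165,-0.235,18,0,0, 1,0.03,-0.19,-0.27,21,0,0, 1,0.03,-0.215,-0.305,24,0,0, 1,0.03,-0.24,-0.34,26,0,0, 1,0.03,-0.265,-0.375,28,0,0, 1,0.03,-0.29,-0.41,28,0,0, 1,0.03,-0.305,-0.44,28,0,0]'
python3 - <<'E'
from h import *
import pickle
n="wrist";o=ctrl.get_obs();print(o["t"],o["tool_pos"],np.abs(o["dq"]).max());im,d=ctrl.get_image(n);cv2.imwrite(f"pics/{n}1.png",im);c=cam(n,o);pickle.dump((c,o),open(f"{n}1.pkl","wb"))
hsv=cv2.cvtColor(im,cv2.COLOR_BGR2HSV)
print(proj(c,[[.5595,-.2057,.002],[.5501,-.2409,.002]]))
m=((hsv[...,0]>15)&(hsv[...,0]<35)&(hsv[...,1]>90)&(hsv[...,2]>60)).astype(np.uint8)
k,l,s,ce=cv2.connectedComponentsWithStats(m)
for i in range(1,k):
    if s[i,4]>40: print(s[i],ce[i],plane(c,ce[i],.002))
E
```

```text
t: 1.15
tool_pos: [0.4748, -0.2367, 0.2012]
tool_rot: [-2.083, 0.272, 2.083]
contact_force: [-0.2, -0.7, 0.1]
opening: 0.0854
1.15 [ 0.47475914 -0.23668071  0.20115031] 0.9494546920574588
[[275.88406291 106.48257547]
 [308.79812446 106.39082284]]
[270 103   9  10  64] [274.265625 107.375   ] [[ 0.55905917 -0.20368356  0.002     ]]
[303 103   9  10  66] [306.96969697 107.34848485] [[ 0.54963946 -0.23867096  0.002     ]]
[596 209  11   9  57] [600.80701754 212.66666667] [[ 0.33304062 -0.56727719  0.002     ]]
[595 248  45  15  80] [617.1125 255.375 ] [[ 0.26251921 -0.59262715  0.002     ]]
[617 254  23   9  41] [628.26829268 257.73170732] [[ 0.25386754 -0.60941682  0.002     ]]
[ 28 263  11   8  59] [ 32.27118644 266.52542373] [[0.45147871 0.18117422 0.002     ]]
[583 292  44  14  78] [603.58974359 298.29487179] [[ 0.19666768 -0.57599876  0.002     ]]
[557 305  25   8  69] [568.50724638 308.55072464] [[ 0.1949206  -0.52375502  0.002     ]]
[575 305  65  30 517] [609.08704062 320.08317215] [[ 0.15393337 -0.58683734  0.002     ]]
[598 326  42  15 144] [619.54166667 332.8125    ] [[ 0.12345143 -0.60559801  0.002     ]]
```

View pics/wrist1.png

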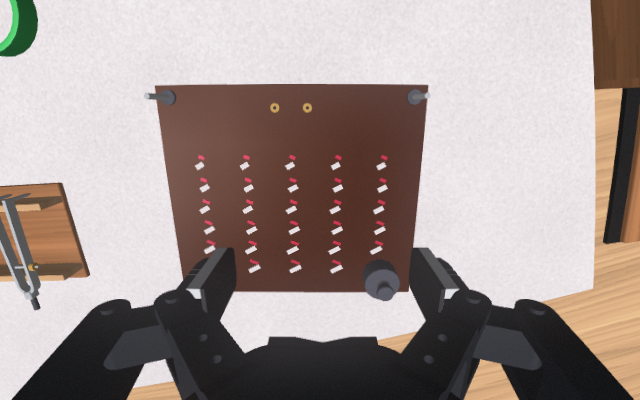

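The wrist view shows the eyelets at (274,107) and (307,107), matching the top view within 2 mm. Now on to the large divider.

```bash
python3 -m handwheel '[1,0,-0.03,0.005,0,0,0, 1,0,-0.07,0.015,0,0,0, 1,0,-0.11,0.02,0,0,0, 1,0,-0.15,0.03,0,0,0, 1,0,-0.19,0.04,-1,0,0, 1,0,-0.23,0.045,-1,0,0, 1,0,-0.27,0.055,-2,0,0, 1,0,-0.31,0.06,-2.5,0,0, 1,0,-0.35,0.07,-2.5,0,0, 1,0.01,-0.39,0.08,-2.5,0,0, 1,0.02,-0.43,0.085,-2.5,0,0, 1,0.03,-0.465,0.095,-2.5,0,0]'
python3 -m handwheel '[1,0.01,-0.02,0.003,0,0,0,1,0.02,-0.022,0.003,0,0,0,1,0.02,-0.022,0.003,0,0,0,1,0.02,-0.022,0.003,0,0,0]'
cat > shot.py <<'E'
from h import *
import pickle,sys
n,k=sys.argv[1:3];o=ctrl.get_obs();im,d=ctrl.get_image(n);cv2.imwrite(f"pics/{n}{k}.png",im);np.save(f"{n}{k}.npy",d);c=cam(n,o);pickle.dump((c,o),open(f"{n}{k}.pkl","wb"))
print({k:np.round(o[k],4).tolist() for k in("t","tool_pos","contact_force","opening","q")}, "dq",np.abs(o["dq"]).max().round(4))
R=Ro.from_rotvec(o["tool_rot"]).as_matrix();print("f yaw",np.degrees(np.arctan2(-R[1,2],-R[0,2])).round(2))
E
python3 shot.py wrist 2
```

```text
t: 2.2
tool_pos: [0.5019, 0.2374, 0.1711]
tool_rot: [-2.108, 0.228, 2.106]
contact_force: [0.3, -0.0, -0.1]
opening: 0.0853
t: 2.53
tool_pos: [0.5029, 0.2563, 0.1502]
tool_rot: [-2.106, 0.231, 2.11]
contact_force: [-0.6, -0.1, 0.8]
opening: 0.0854
{'t': 2.5333, 'tool_pos': [0.5029, 0.2563, 0.1502], 'contact_force': [-0.5569, -0.1312, 0.839], 'opening': 0.0854, 'q': [0.3398, -0.0254, 1.8302, -0.0005, 1.3392, 2.127]} dq 0.0246
f yaw -12.4
```

View pics/wrist2.png

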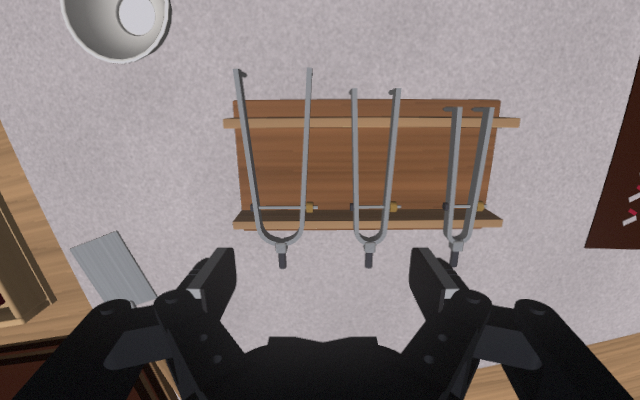

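The wrist view shows the large divider's leg ends at about (240,72) and (309,70), its heel near (281,243), and the nut at (311,208) on the right leg. I'll measure from these points.

Run:
```python
from h import *
import pickle
c,o=pickle.load(open("wrist2.pkl","rb"))
P=plane(c,[(239,70),(309,69),(281,244)],.05);a,b,h=P;m=(a+b)/2
print(P.round(4),np.linalg.norm(a-b),np.linalg.norm(m-h),np.degrees(np.arctan2(*(m-h)[1::-1])))
# leg outlines: gray pixels along rows, at grip
im=cv2.imread("pics/wrist2.png");
g=h+(m-h)/np.linalg.norm(m-h)*.07;print("grip",g,proj(c,g))
hsv=cv2.cvtColor(im,cv2.COLOR_BGR2HSV)
for r in (150,160,170,180,190):
    m_=np.where(hsv[r,225:340,1]<60)[0]+225
    s=np.split(m_,np.where(np.diff(m_)>1)[0]+1);print(r,[(int(x[0]),int(x[-1])) for x in s if len(x)])
    q=plane(c,[(s[0][0]-.5,r),(s[-1][-1]+.5,r)],.05) if len(s[0]) else 0;print(q)
a=cv2.resize(im[50:280,215:420],None,fx=2.6,fy=2.6);cv2.imwrite("pics/w2z.png",a)
```

```text
[[0.6149 0.2971 0.05  ]
 [0.6037 0.2447 0.05  ]
 [0.4668 0.3026 0.05  ]] 0.053610793437819736 0.14593589509198332 -12.520892469535713
grip [0.53517035 0.28738772 0.05      ] [[277.70057398 167.23049327]]
150 [(225, 236), (244, 251), (303, 307)]
[[0.55860593 0.32643023 0.05      ]
 [0.5437148  0.25994502 0.05      ]]
160 [(225, 236), (246, 253), (303, 307)]
[[0.55068876 0.32894829 0.05      ]
 [0.53569398 0.26183114 0.05      ]]
170 [(225, 237), (247, 254), (302, 306)]
[[0.542626   0.33152208 0.05      ]
 [0.5277045  0.26456614 0.05      ]]
180 [(225, 238), (249, 255), (301, 306)]
[[0.5344108  0.33415402 0.05      ]
 [0.51938103 0.26653451 0.05      ]]
190 [(225, 239), (250, 257), (301, 305)]
[[0.52603593 0.33684667 0.05      ]
 [0.51107819 0.26937154 0.05      ]]
```

View pics/w2z.png

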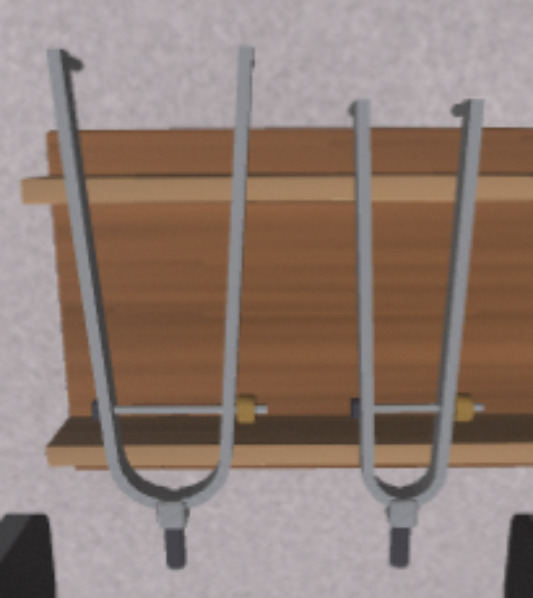

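Run:
```python
from h import *
print(rel(ctrl.get_obs(),[.535,.287,.09],np.radians(-12.5),-1))
```

```text
(array([ 0.0612, -0.037 , -0.0241]), array([ 0.05,  0.02, -0.04]))
```

```bash
python3 -m handwheel '[0.78,0,-0.015,-0.01,0,0,0, 0.78,0.02,-0.03,-0.02,0,0,0, 0.78,0.04,-0.037,-0.024,0,0,0, 0.78,0.06,-0.037,-0.024,0,0,0, 0.78,0.06,-0.037,-0.024,0,0,0, 0.78,0.06,-0.037,-0.024,0,0,0]'
python3 shot.py wrist 3;python3 - <<'E'
from h import *
print(rel(ctrl.get_obs(),[.535,.287,.024],np.radians(-12.5),-1))
E
```

```text
t: 3.08
tool_pos: [0.5346, 0.2867, 0.0909]
tool_rot: [-2.105, 0.232, 2.108]
contact_force: [0.7, -0.1, 0.4]
opening: 0.0663
{'t': 3.0833, 'tool_pos': [0.5346, 0.2867, 0.0909], 'contact_force': [0.7245, -0.1325, 0.3541], 'opening': 0.0663, 'q': [0.3696, 0.1356, 1.7686, -0.0002, 1.2393, 2.1585]} dq 0.0347
f yaw -12.49
(array([0.0684, 0.0003, 0.0005]), array([ 0.02, -0.05,  0.02]))
```

View pics/wrist3.png

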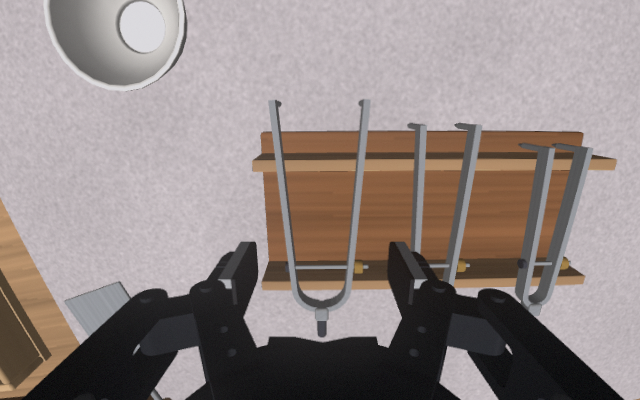

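Run:
```python
from h import *
import pickle
c,o=pickle.load(open("wrist3.pkl","rb"))
P=plane(c,[(274,101),(365,101),(321,310)],.05);a,b,h=P;m=(a+b)/2
print(P.round(4),np.linalg.norm(a-b),np.linalg.norm(m-h),np.degrees(np.arctan2(*(m-h)[1::-1])))
g=h+(m-h)/np.linalg.norm(m-h)*.07;print("grip",g,proj(c,g))
```

```text
[[0.6155 0.2984 0.05  ]
 [0.6038 0.2458 0.05  ]
 [0.4667 0.3032 0.05  ]] 0.053929372085993535 0.14636327887389175 -12.269927105137459
grip [0.53506314 0.28830046 0.05      ] [[320.35166139 221.40128967]]
```

The leg ends are at (274,101) and (365,101), the heel at (321,310), and the fingers are centred near column 323. The size checks hold (54 mm by 146 mm), so I'll descend.

```bash
python3 -m handwheel '[0.78,0.02,-0.001,0,0,0,0, 0.78,0.04,-0.001,0,0,0,0, 0.78,0.055,-0.001,0,0,0,0, 0.78,0.067,-0.001,0,0,0,0,0.78,0.067,-0.001,0,0,0,0]'
python3 shot.py wrist 4
```

```text
t: 3.55
tool_pos: [0.5343, 0.2883, 0.0233]
tool_rot: [-2.105, 0.231, 2.109]
contact_force: [-0.3, -0.9, -0.2]
opening: 0.0667
{'t': 3.55, 'tool_pos': [0.5343, 0.2883, 0.0233], 'contact_force': [-0.3339, -0.8892, -0.2117], 'opening': 0.0667, 'q': [0.3723, 0.2253, 1.7944, -0.0001, 1.1242, 2.16]} dq 0.0258
f yaw -12.43
```

View pics/wrist4.png

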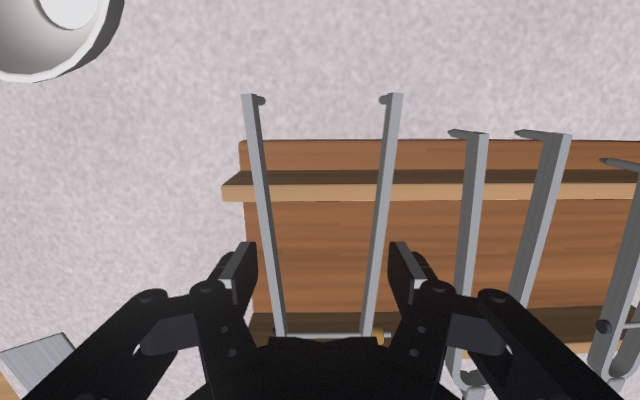

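```bash
python3 -m handwheel '[0.6,0,0,0,0,0,0, 0.54,0,0,0,0,0,0, 0.5,0,0,0,0,0,0, 0.47,0,0,0,0,0,0,0.47,0,0,0,0,0,0,0.47,0,0,0,0,0,0,0.47,0,0,0,0,0,0]' 30
python3 shot.py wrist 5
```

```text
t: 4.18
tool_pos: [0.5375, 0.2897, 0.0279]
tool_rot: [-2.112, 0.227, 2.101]
contact_force: [-0.5, -1.5, 6.5]
opening: 0.0405
{'t': 4.1833, 'tool_pos': [0.5375, 0.2897, 0.0279], 'contact_force': [-0.4816, -1.5442, 6.4788], 'opening': 0.0405, 'q': [0.3728, 0.2217, 1.7895, -0.0007, 1.1252, 2.1602]} dq 0.0016
f yaw -12.39
```

View pics/wrist5.png

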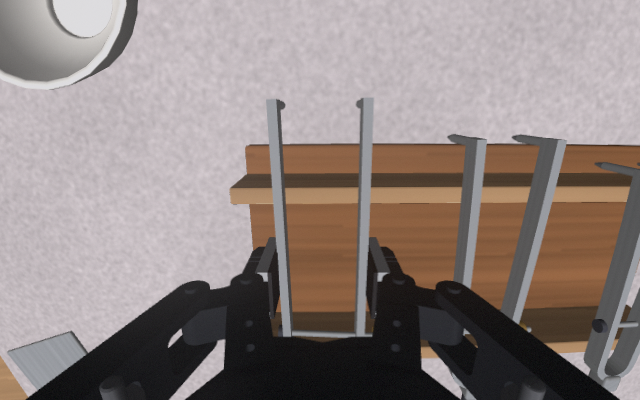

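Gripped: the legs are now nearly parallel, with the ends at about (275,101) and (366,101). The swinging pads pushed lightly on the rails (6.5 N). Lift.

```bash
python3 -m handwheel '[0.47,-0.01,0,0,0,0,0, 0.47,-0.02,0,0,0,0,0, 0.47,-0.035,0,0,0,0,0, 0.47,-0.055,0,0,0,0,0,0.47,-0.075,0,0,0,0,0,0.47,-0.09,0,0,0,0,0,0.47,-0.09,0,0,0,0,0,0.47,-0.09,0,0,0,0,0]'
python3 shot.py wrist 6; python3 shot.py scene 6
```

```text
t: 4.9
tool_pos: [0.536, 0.2895, 0.1163]
tool_rot: [-2.11, 0.227, 2.103]
contact_force: [-1.2, 0.3, -2.2]
opening: 0.0403
{'t': 4.9, 'tool_pos': [0.536, 0.2895, 0.1163], 'contact_force': [-1.2171, 0.3425, -2.1681], 'opening': 0.0403, 'q': [0.3731, 0.1096, 1.7512, 0.0, 1.2773, 2.1601]} dq 0.0396
f yaw -12.39
{'t': 4.95, 'tool_pos': [0.5351, 0.2891, 0.1145], 'contact_force': [0.0613, -0.1613, -2.0573], 'opening': 0.0404, 'q': [0.3731, 0.111, 1.7528, 0.0001, 1.2774, 2.1601]} dq 0.028
f yaw -12.39
```

View pics/wrist6.png

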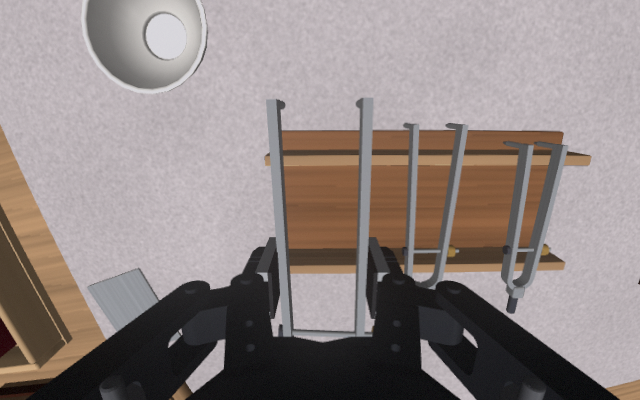

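View pics/scene6.png

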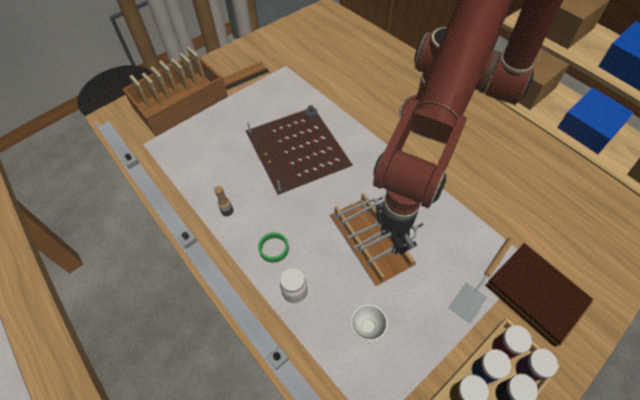

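Held: the leg ends are at (274,101) and (366,101), unchanged relative to the camera, and the other two pairs are undisturbed on the rest. I'll use the wrist depth to find the divider's pose in the tool frame.

```bash
cat > legs.py <<'E'
from h import *
import pickle,sys
k=sys.argv[1]
c,o=pickle.load(open(f"wrist{k}.pkl","rb"));d=np.load(f"wrist{k}.npy");im=cv2.imread(f"pics/wrist{k}.png")
K,D,R,t=c;H=np.array(ctrl.camera_params("wrist")["hand_eye"])
def tool(uv,z):
    n=cv2.undistortPoints(np.array(uv,float).reshape(-1,1,2),K,D).reshape(-1,2);P=np.c_[n,np.ones(len(n))]*np.array(z)[:,None]
    return P@H[:3,:3].T+H[:3,3]
for c0,c1 in((262,292),(352,378)):
    A=[]
    for r in range(95,240,12):
        row=d[r,c0:c1];zz=row[row>0]
        near=np.where((row>0)&(row<zz.min()+.006))[0]+c0
        u=near.mean();zm=np.median(d[r,near]);p=tool([(u,r)],[zm])[0];A.append(p);print(r,near.min(),near.max(),zm.round(4),(p*1000).round(1))
E
python3 legs.py 6
```

```text
95 262 291 0.2448 [114.9 -38.2 -82.8]
107 266 277 0.1156 [-22.9 -20.2 -73. ]
119 267 278 0.1169 [-22.9 -20.  -68.4]
131 268 279 0.1185 [-22.7 -19.8 -63.7]
143 269 280 0.1192 [-23.3 -19.6 -59. ]
155 270 281 0.1213 [-22.6 -19.5 -54.1]
167 271 282 0.1227 [-22.6 -19.3 -49.1]
179 273 282 0.1243 [-22.5 -19.1 -44. ]
191 273 283 0.1252 [-23.1 -19.  -39. ]
203 273 283 0.1267 [-23.1 -19.3 -33.7]
215 274 285 0.1284 [-23.  -18.9 -28.2]
227 275 285 0.1306 [-22.4 -19.  -22.4]
239 276 286 0.1318 [-22.8 -18.7 -16.8]
95 352 377 0.2448 [114.9  34.5 -82.7]
107 362 372 0.1158 [-22.6  17.1 -72.9]
119 361 372 0.1169 [-22.9  17.  -68.3]
131 361 372 0.1182 [-22.9  17.2 -63.7]
143 361 371 0.1195 [-23.   17.2 -59. ]
155 361 371 0.121 [-22.9  17.4 -54.1]
167 360 371 0.1225 [-22.8  17.4 -49.1]
179 360 370 0.1243 [-22.5  17.4 -44. ]
191 360 370 0.1255 [-22.8  17.6 -38.9]
203 359 369 0.1266 [-23.2  17.3 -33.7]
215 359 369 0.1281 [-23.2  17.5 -28.3]
227 359 368 0.1297 [-23.2  17.5 -22.7]
239 358 368 0.1319 [-22.7  17.6 -16.8]
```

The divider sits level in the hand: both leg tops are at tool x = −22.8 mm, so the points are at x = +11 mm and z = −75.6 mm. The centre line at the points is at y = −1.5 mm, about 1° yawed. The point spacing is about 37 mm, which calls for roughly 0.4 mm more squeeze. Next is the transport step.

```bash
cat > goal.py <<'E'
from h import *
import sys
mx,my,zp,yaw=map(float,sys.argv[1:5]);y=np.radians(yaw)
ly=float(sys.argv[5]) if len(sys.argv)>5 else -.0015
x=np.array([0,0,-1.]);f=np.array([np.cos(y),np.sin(y),0]);ty=-np.cross([0,0,1],f)
R=np.c_[x,ty,-f]
pos=np.array([mx,my,zp])-R@np.array([.0112,ly,-.0756])
print(pos.round(4),*rel(ctrl.get_obs(),pos,y,-1))
E
python3 goal.py .5545 -.222 .065 -16
```

```text
[ 0.4814 -0.2026  0.0762] [ 0.0375  0.4914 -0.0537] [ 3.61  0.07 -0.05]
```

```bash
python3 -m handwheel '[0.465,0,0.015,0,0,0,0, 0.465,0,0.045,0,0,0,0, 0.465,0,0.08,-0.01,0,0,0, 0.465,0,0.115,-0.01,1,0,0, 0.465,0,0.15,-0.02,1,0,0, 0.465,0,0.185,-0.02,1,0,0, 0.465,0,0.22,-0.03,2,0,0, 0.465,0,0.255,-0.03,2,0,0, 0.465,0,0.29,-0.035,2,0,0, 0.465,0,0.325,-0.04,3,0,0, 0.465,0,0.36,-0.04,3.5,0,0, 0.465,0,0.39,-0.045,3.5,0,0]'
python3 goal.py .5545 -.222 .065 -16
```

```text
t: 6.0
tool_pos: [0.4929, -0.1034, 0.1127]
tool_rot: [-2.069, 0.29, 2.075]
contact_force: [-0.1, 0.3, -0.8]
opening: 0.0399
[ 0.4814 -0.2026  0.0762] [ 0.0365  0.0985 -0.0163] [ 0.04  0.18 -0.02]
```

```bash
python3 -m handwheel '[0.465,0.005,0.03,-0.005,0,0,0, 0.465,0.01,0.055,-0.01,0,0,0, 0.465,0.02,0.08,-0.012,0,0,0, 0.465,0.03,0.095,-0.015,0,0,0, 0.465,0.036,0.1,-0.015,0,0,0, 0.465,0.036,0.1,-0.015,0,0,0,0.465,0.036,0.1,-0.015,0,0,0,0.465,0.036,0.1,-0.015,0,0,0]'
python3 shot.py wrist 7;python3 legs.py 7|sed -n '2p;5p;9p;13p;15p;18p;22p;26p'; python3 shot.py top 7
```

```text
t: 6.67
tool_pos: [0.4824, -0.2009, 0.0783]
tool_rot: [-2.073, 0.288, 2.073]
contact_force: [0.1, -0.7, -1.9]
opening: 0.0398
{'t': 6.6667, 'tool_pos': [0.4824, -0.2009, 0.0783], 'contact_force': [0.0724, -0.7098, -1.9315], 'opening': 0.0398, 'q': [-0.5372, -0.0439, 1.978, 0.0003, 1.2079, 1.3099]} dq 0.01
f yaw -15.84
107 267 278 0.1155 [-23.  -19.8 -72.9]
143 270 281 0.1198 [-22.8 -19.2 -58.9]
191 273 283 0.1255 [-22.8 -19.  -38.9]
239 277 286 0.1317 [-22.9 -18.4 -16.9]
107 361 371 0.1156 [-22.9  16.7 -72.9]
143 360 370 0.1195 [-23.   16.8 -58.9]
191 359 369 0.1254 [-22.9  17.2 -38.9]
239 358 367 0.1311 [-23.5  17.3 -17.1]
{'t': 6.7167, 'tool_pos': [0.4827, -0.2009, 0.0787], 'contact_force': [-0.3064, -0.0645, -1.1627], 'opening': 0.0401, 'q': [-0.5369, -0.0442, 1.9776, 0.0002, 1.2078, 1.3099]} dq 0.007
f yaw -15.82
```

View pics/wrist7.png

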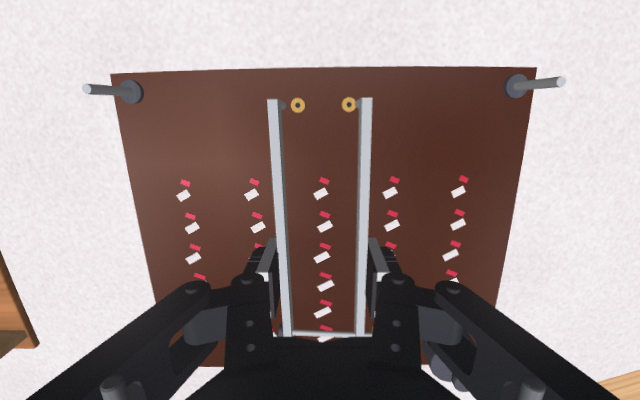

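Run:
```python
from h import *
im=cv2.imread("pics/top7.png");cv2.imwrite("pics/top7z.png",cv2.resize(im[150:300,340:500],None,fx=4,fy=4,interpolation=cv2.INTER_CUBIC))
```

```text
(no output)
```

View pics/top7z.png

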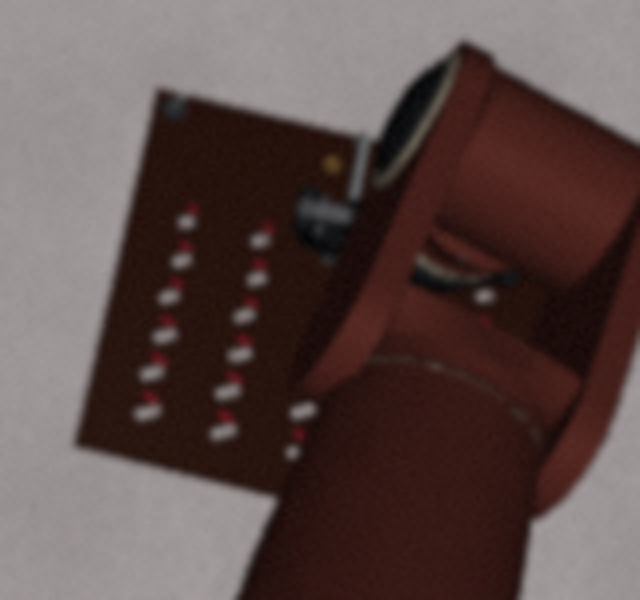

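The wrist view shows the eyelets at (297,105) and (349,104), between the leg ends at (273,101) and (366,100). The top view is partly occluded by the arm. I'll measure the eyelets in the tool frame.

```bash
cat > eye.py <<'E'
from h import *
import pickle,sys
k=sys.argv[1]
c,o=pickle.load(open(f"wrist{k}.pkl","rb"));d=np.load(f"wrist{k}.npy");im=cv2.imread(f"pics/wrist{k}.png");hsv=cv2.cvtColor(im,cv2.COLOR_BGR2HSV)
m=((hsv[...,0]>15)&(hsv[...,0]<35)&(hsv[...,1]>90)&(hsv[...,2]>60)).astype(np.uint8);m[:60]=0;m[150:]=0;m[:,:240]=0;m[:,400:]=0
m=cv2.morphologyEx(m,cv2.MORPH_CLOSE,np.ones((9,9)))
n,l,s,ce=cv2.connectedComponentsWithStats(m)
R=Ro.from_rotvec(o["tool_rot"]).as_matrix();E=[]
for i in range(1,n):
    if s[i,4]>30:
        w=plane(c,ce[i],.002)[0];E.append(w)
        K=c[0];zd=np.median(d[l==i]);uu=cv2.undistortPoints(ce[i].reshape(1,1,2),c[0],c[1])[0,0];wd=c[2].T@(np.r_[uu,1]*zd-c[3])
        print(s[i],ce[i].round(1),"world",w.round(4),"depth",wd.round(4),"tool",(R.T@(w-o["tool_pos"])*1000).round(1))
a,b=E[:2];print("mid",((a+b)/2).round(4),"span",np.linalg.norm(a-b).round(4),"yaw",np.degrees(np.arctan2(*((a-b)if a[1]>b[1] else b-a)[1::-1]))-90)
E
python3 eye.py 7
```

```text
[342  97  14  15 166] [348.5 104.1] world [ 0.5496 -0.2388  0.002 ] depth [ 0.5496 -0.2387  0.0037] tool [ 76.3  18.2 -75. ]
[291  98  14  15 168] [297.4 104.9] world [ 0.559  -0.2039  0.002 ] depth [ 0.5589 -0.204   0.0037] tool [ 76.3 -18.  -74.5]
mid [ 0.5543 -0.2213  0.002 ] span 0.0362 yaw -15.08193185892965
```

```bash
python3 -m handwheel '[0.465,0.01,0.0015,0.001,0,0,0, 0.465,0.02,0.0015,0.001,0,0,0, 0.465,0.03,0.0015,0.001,0,0,0, 0.465,0.04,0.0015,0.001,0,0,0, 0.465,0.048,0.0015,0.001,0,0,0, 0.465,0.05,0.0015,0.001,0,0,0, 0.465,0.05,0.0015,0.001,0,0,0]'
python3 shot.py wrist 8;python3 legs.py 8|sed -n '2p;5p;9p;13p;15p;18p;22p;26p'; python3 eye.py 8; python3 shot.py scene 8
python3 - <<'E'
from h import *
im=cv2.imread("pics/scene8.png");cv2.imwrite("pics/scene8z.png",cv2.resize(im[90:210,230:370],None,fx=5,fy=5,interpolation=cv2.INTER_CUBIC))
E
```

```text
t: 7.35
tool_pos: [0.4802, -0.2024, 0.0268]
tool_rot: [-2.07, 0.288, 2.075]
contact_force: [-0.9, -0.7, -1.7]
opening: 0.0402
{'t': 7.35, 'tool_pos': [0.4802, -0.2024, 0.0268], 'contact_force': [-0.8876, -0.7419, -1.6803], 'opening': 0.0402, 'q': [-0.5418, 0.0316, 2.0018, 0.0, 1.1108, 1.3064]} dq 0.0201
f yaw -15.89
107 267 279 0.1154 [-23.1 -19.5 -72.9]
143 270 281 0.1197 [-22.8 -19.2 -59. ]
191 273 283 0.1254 [-22.9 -19.  -38.9]
239 277 286 0.1319 [-22.7 -18.5 -16.8]
107 361 371 0.1155 [-23.   16.7 -72.9]
143 360 370 0.1196 [-22.9  16.8 -58.9]
191 359 369 0.1251 [-23.2  17.1 -38.9]
239 358 367 0.1319 [-22.7  17.4 -16.7]
[277  91  19  20 244] [286.7 100.1] world [ 0.5592 -0.2045  0.002 ] depth [ 0.5591 -0.2047  0.0041] tool [ 24.6 -19.5 -76.6]
[344  90  18  20 256] [351.8  99.4] world [ 0.5499 -0.2384  0.002 ] depth [ 0.5499 -0.2382  0.0039] tool [ 24.6  15.6 -76.9]
mid [ 0.5545 -0.2215  0.002 ] span 0.0351 yaw -15.383800573884912
{'t': 7.4, 'tool_pos': [0.4808, -0.2028, 0.0277], 'contact_force': [0.509, -0.7411, -0.7688], 'opening': 0.0397, 'q': [-0.5418, 0.0307, 2.0009, 0.0, 1.111, 1.3064]} dq 0.0163
f yaw -15.89
```

View pics/wrist8.png

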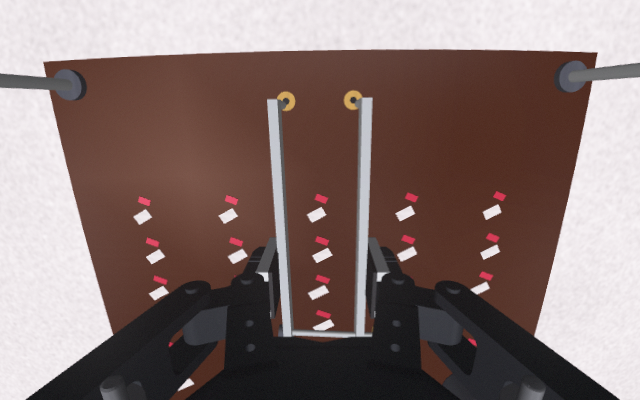

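View pics/scene8z.png

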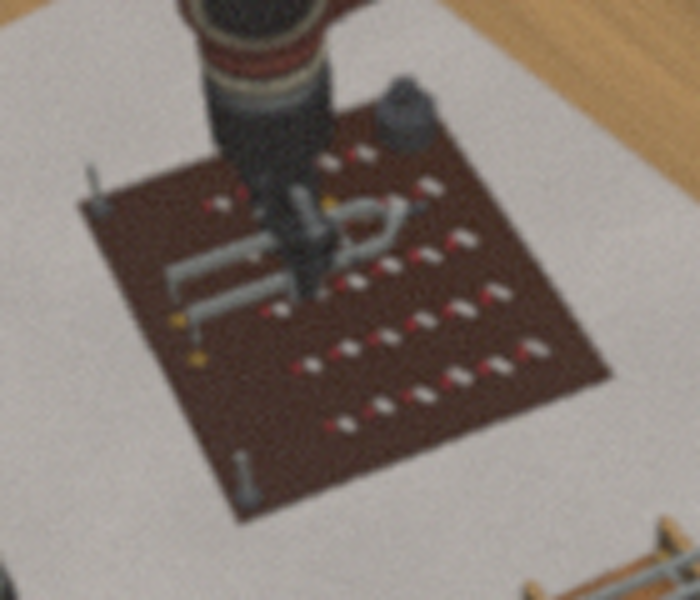

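Lateral alignment is now close: the eyelet centres are at about (286,101) and (354,100), with the leg ends beside them at (273,99) and (366,98). The scene zoom shows both needles above the eyelets with a gap still left. I'll zoom in on the wrist view.

Run:
```python
from h import *
im=cv2.imread("pics/wrist8.png");cv2.imwrite("pics/w8z.png",cv2.resize(im[80:130,260:380],None,fx=6.6,fy=6.6,interpolation=cv2.INTER_CUBIC))
```

```text
(no output)
```

View pics/w8z.png

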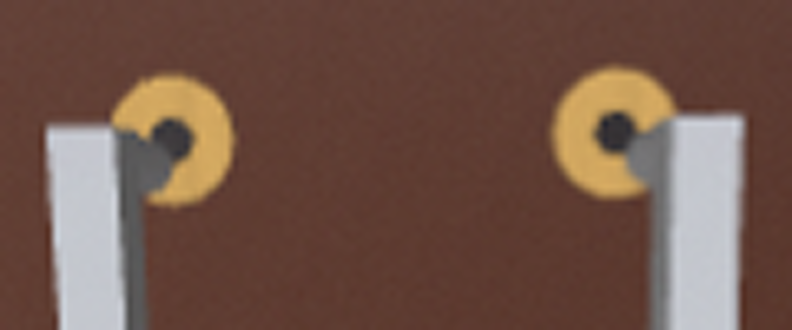

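Run:
```python
from h import *
import pickle
c,o=pickle.load(open("wrist8.pkl","rb"))
H=np.array(ctrl.camera_params("wrist")["hand_eye"])
def tp(uv,x):
    n=cv2.undistortPoints(np.array([[uv]],float),c[0],c[1])[0,0];D=H[:3,:3]@np.r_[n,1];return ((H[:3,3]+D*(x-H[0,3])/D[0])*1000).round(1)
for uv in((282.2,104.6),(358.3,103.8)):print("needle",tp(uv,.0112))
for xs in(.0228,.0248):
  for uv in((285.9,101.2),(353.2,100.0)):print("eye",xs,tp(uv,xs))
for uv in((270.5,99.0),(367,97.7)):print("legend",tp(uv,-.0228))
d=np.load("wrist8.npy");print(d[100:110,276:290].round(3))
```

```text
needle [ 11.2 -20.3 -74.1]
needle [ 11.2  17.6 -74.5]
eye 0.0228 [ 22.8 -19.8 -76. ]
eye 0.0228 [ 22.8  16.2 -76.6]
eye 0.0248 [ 24.8 -20.  -76. ]
eye 0.0248 [ 24.8  16.4 -76.6]
legend [-22.8 -20.4 -75.9]
legend [-22.8  17.  -76.4]
[[0.114 0.115 0.118 0.121 0.124 0.159 0.159 0.158 0.158 0.157 0.158 0.158
  0.158 0.159]
 [0.114 0.115 0.118 0.12  0.123 0.133 0.136 0.159 0.159 0.158 0.158 0.158
  0.159 0.159]
 [0.116 0.116 0.117 0.12  0.122 0.129 0.131 0.137 0.14  0.16  0.157 0.159
  0.159 0.158]
 [0.114 0.115 0.117 0.121 0.123 0.126 0.13  0.133 0.137 0.141 0.159 0.159
  0.159 0.16 ]
 [0.115 0.116 0.118 0.12  0.123 0.126 0.129 0.134 0.136 0.14  0.159 0.159
  0.158 0.16 ]
 [0.116 0.115 0.118 0.12  0.123 0.126 0.129 0.132 0.136 0.139 0.159 0.16
  0.158 0.159]
 [0.117 0.117 0.117 0.12  0.123 0.126 0.13  0.134 0.136 0.139 0.16  0.16
  0.159 0.16 ]
 [0.116 0.114 0.119 0.12  0.122 0.127 0.131 0.134 0.138 0.139 0.159 0.159
  0.159 0.159]
 [0.116 0.115 0.117 0.121 0.124 0.128 0.132 0.137 0.14  0.159 0.159 0.16
  0.159 0.16 ]
 [0.116 0.116 0.117 0.12  0.122 0.134 0.137 0.141 0.16  0.159 0.16  0.16
  0.159 0.16 ]]
```

Run:
```python
from h import *
import pickle
c,o=pickle.load(open("wrist8.pkl","rb"))
H=np.array(ctrl.camera_params("wrist")["hand_eye"]);d=np.load("wrist8.npy")
print(d[101:110,350:363].round(3))
def td(uv,z):
    n=cv2.undistortPoints(np.array([[uv]],float),c[0],c[1])[0,0];return ((H[:3,:3]@(np.r_[n,1]*z)+H[:3,3])*1000).round(1)
print("inner edge L",td((285,105),.1405),"R",td((355,104),.1405),"sheet",td((290,104),.159))
```

```text
[[0.158 0.159 0.158 0.159 0.159 0.159 0.14  0.134 0.131 0.125 0.121 0.118
  0.116]
 [0.157 0.159 0.    0.158 0.159 0.159 0.137 0.132 0.129 0.125 0.121 0.118
  0.114]
 [0.159 0.159 0.159 0.159 0.159 0.14  0.136 0.132 0.127 0.124 0.12  0.119
  0.114]
 [0.159 0.159 0.158 0.16  0.159 0.14  0.137 0.133 0.127 0.124 0.121 0.118
  0.115]
 [0.159 0.16  0.159 0.16  0.158 0.141 0.136 0.132 0.131 0.123 0.121 0.118
  0.114]
 [0.16  0.159 0.159 0.16  0.16  0.159 0.137 0.134 0.129 0.126 0.12  0.117
  0.115]
 [0.159 0.159 0.159 0.16  0.16  0.16  0.142 0.138 0.133 0.124 0.121 0.117
  0.116]
 [0.16  0.    0.16  0.159 0.16  0.161 0.159 0.159 0.139 0.123 0.121 0.117
  0.116]
 [0.161 0.16  0.161 0.161 0.16  0.16  0.161 0.16  0.16  0.126 0.122 0.118
  0.116]]
inner edge L [  3.4 -18.  -73.9] R [  3.5  15.2 -74.3] sheet [ 22.9 -17.7 -74.5]
```

```bash
python3 -m handwheel '[0.462,0.002,-0.0005,-0.002,0,0,0, 0.462,0.004,-0.0005,-0.002,0,0,0, 0.462,0.006,-0.0005,-0.002,0,0,0, 0.462,0.008,-0.0005,-0.002,0,0,0, 0.462,0.008,-0.0005,-0.002,0,0,0, 0.462,0.008,-0.0005,-0.002,0,0,0]'
python3 shot.py wrist 9; python3 shot.py scene 9
python3 - <<'E'
from h import *
im=cv2.imread("pics/scene9.png");a=cv2.resize(im[125:175,245:325],None,fx=8,fy=8,interpolation=cv2.INTER_CUBIC)
cv2.imwrite("pics/scene9z.png",a)
im=cv2.imread("pics/wrist9.png");cv2.imwrite("pics/w9z.png",cv2.resize(im[80:130,260:380],None,fx=6.6,fy=6.6,interpolation=cv2.INTER_CUBIC))
E
```

```text
t: 7.95
tool_pos: [0.483, -0.2029, 0.0201]
tool_rot: [-2.072, 0.289, 2.073]
contact_force: [-0.7, -0.5, -0.7]
opening: 0.0399
{'t': 7.95, 'tool_pos': [0.483, -0.2029, 0.0201], 'contact_force': [-0.6832, -0.5395, -0.6702], 'opening': 0.0399, 'q': [-0.5398, 0.0475, 1.9988, -0.0, 1.0957, 1.3084]} dq 0.0037
f yaw -15.89
{'t': 8.0, 'tool_pos': [0.4831, -0.2029, 0.0203], 'contact_force': [-0.4155, 0.087, -1.5896], 'opening': 0.0398, 'q': [-0.5398, 0.0474, 1.9986, -0.0, 1.0957, 1.3083]} dq 0.0025
f yaw -15.89
```

View pics/scene9z.png

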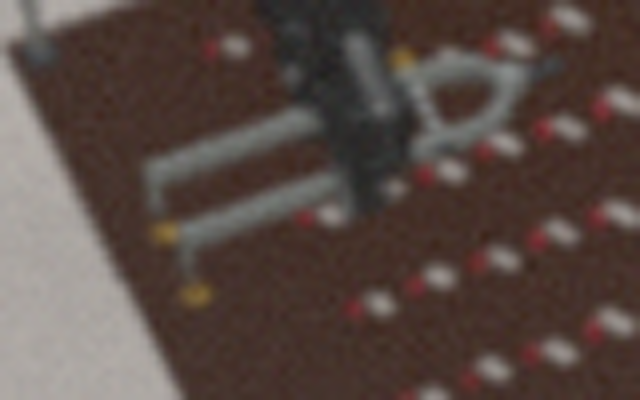

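View pics/w9z.png

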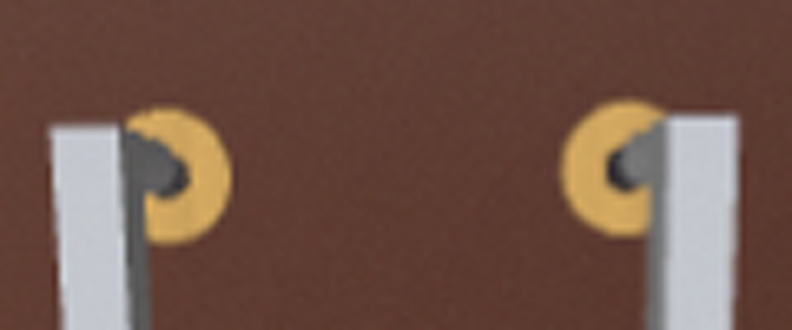

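Run:
```python
from h import *
import pickle
c,o=pickle.load(open("wrist9.pkl","rb"));d=np.load("wrist9.npy")
H=np.array(ctrl.camera_params("wrist")["hand_eye"]);Hi=np.linalg.inv(H)
def tproj(p):
    q=np.array(p)/1000@Hi[:3,:3].T+Hi[:3,3];return cv2.projectPoints(q.reshape(-1,3),np.zeros(3),np.zeros(3),c[0],c[1])[0].reshape(-1,2)
for x in(-12.8,0,5,9,11.2):
    q=tproj([[x,-19.6,-74.2],[x,17.1,-74.5]]);print(x,((q-[260,80])*6.6).round(0).tolist())
def tp(uv,x):
    n=cv2.undistortPoints(np.array([[uv]],float),c[0],c[1])[0,0];D=H[:3,:3]@np.r_[n,1];return ((H[:3,3]+D*(x/1000-H[0,3])/D[0])*1000).round(1)
for xs in(15,18.2):
  for z in((168,176),(627,168)):print(xs,tp((z[0]/6.6+260,z[1]/6.6+80),xs))
print("sheet depth",[tp((u,v),15) for u,v in((300,105),)])
def td(uv,z):
    n=cv2.undistortPoints(np.array([[uv]],float),c[0],c[1])[0,0];return ((H[:3,:3]@(np.r_[n,1]*z)+H[:3,3])*1000).round(1)
print([td((u,105),d[103:108,u-2:u+3].mean()) for u in(300,320,340)])
print(d[104:110,278:292].round(3))
cs,os=pickle.load(open("scene9.pkl","rb"));R=Ro.from_rotvec(os["tool_rot"]).as_matrix()
for y,z in((-19.6,-74.2),(17.1,-74.5)):
  for x in(-12.8,5,11.2): print("scene",x,((proj(cs,R@np.array([x,y,z])/1000+os["tool_pos"])[0]-[245,125])*8).round(0))
print(((proj(cs,[[.5592,-.2045,.002],[.5499,-.2384,.002],[.5595,-.2057,.002]])-[245,125])*8).round(0))
```

```text
-12.8 [[110.0, 158.0], [685.0, 152.0]]
0 [[136.0, 160.0], [660.0, 155.0]]
5 [[146.0, 161.0], [652.0, 156.0]]
9 [[153.0, 161.0], [645.0, 156.0]]
11.2 [[156.0, 161.0], [642.0, 157.0]]
15 [ 15.  -19.2 -73.1]
15 [ 15.   16.4 -73.7]
18.2 [ 18.2 -19.6 -73.2]
18.2 [ 18.2  16.7 -73.7]
sheet depth [array([ 15. , -11.7, -73.9])]
[array([ 10.6, -11.4, -73.9]), array([ 17. ,  -1.5, -73.9]), array([ 16.9,   8.8, -73.9])]
[[0.115 0.119 0.121 0.125 0.127 0.131 0.133 0.137 0.141 0.152 0.152 0.153
  0.152 0.153]
 [0.115 0.12  0.121 0.123 0.126 0.13  0.134 0.138 0.141 0.154 0.153 0.152
  0.153 0.154]
 [0.115 0.119 0.122 0.123 0.127 0.13  0.134 0.136 0.141 0.152 0.154 0.154
  0.153 0.153]
 [0.116 0.118 0.121 0.124 0.128 0.132 0.135 0.139 0.152 0.154 0.152 0.153
  0.154 0.153]
 [0.116 0.118 0.122 0.124 0.131 0.134 0.137 0.142 0.153 0.153 0.153 0.153
  0.154 0.153]
 [0.116 0.118 0.121 0.124 0.134 0.138 0.142 0.154 0.154 0.154 0.154 0.153
  0.154 0.154]]
scene -12.8 [180. 241.]
scene 5 [186. 270.]
scene 11.2 [188. 280.]
scene -12.8 [148. 178.]
scene 5 [154. 207.]
scene 11.2 [156. 217.]
[[191. 290.]
 [160. 230.]
 [188. 289.]]
```

The scene view puts the needle end at about zoom row 278, against a predicted 280. The lateral fit is within 1 mm and the remaining gap is about 7 mm. I'll come down a little more and then hold.

```bash
python3 -m handwheel '[0.462,0.001,0,0.0005,0,0,0, 0.462,0.002,0,0.001,0,0,0, 0.462,0.003,0,0.001,0,0,0, 0.462,0.0035,0,0.001,0,0,0, 0.462,0.0035,0,0.001,0,0,0, 0.462,0.0035,0,0.001,0,0,0, 0.462,0.0035,0,0.001,0,0,0, 0.462,0.0035,0,0.001,0,0,0]'
python3 shot.py wrist 10; python3 shot.py scene 10
python3 - <<'E'
from h import *
a=cv2.resize(cv2.imread("pics/scene10.png")[125:175,245:325],None,fx=8,fy=8,interpolation=cv2.INTER_CUBIC)
b=cv2.resize(cv2.imread("pics/wrist10.png")[80:110,270:376],(640,181),interpolation=cv2.INTER_CUBIC)
cv2.imwrite("pics/c10.png",np.vstack([a,b]))
E
python3 legs.py 10|sed -n '2p;13p;15p;26p'
```

```text
t: 8.72
tool_pos: [0.4822, -0.2027, 0.0169]
tool_rot: [-2.073, 0.289, 2.073]
contact_force: [-0.6, -0.4, -1.1]
opening: 0.0397
{'t': 8.7167, 'tool_pos': [0.4822, -0.2027, 0.0169], 'contact_force': [-0.5603, -0.3567, -1.0932], 'opening': 0.0397, 'q': [-0.5403, 0.0509, 2.0018, 0.0, 1.0888, 1.3078]} dq 0.0022
f yaw -15.89
{'t': 8.7667, 'tool_pos': [0.4822, -0.2028, 0.0169], 'contact_force': [-0.6081, -0.15, -0.727], 'opening': 0.04, 'q': [-0.5404, 0.0509, 2.0018, 0.0, 1.0888, 1.3078]} dq 0.0014
f yaw -15.89
107 268 280 0.1157 [-22.8 -19.4 -72.9]
239 277 286 0.1314 [-23.2 -18.4 -17. ]
107 360 370 0.1152 [-23.3  16.2 -72.9]
239 358 367 0.1315 [-23.1  17.4 -16.9]
```

View pics/c10.png

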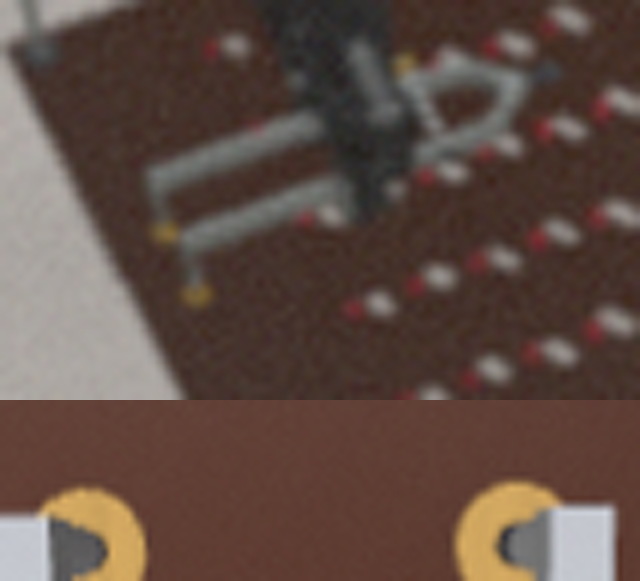

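The scene zoom shows both needles ending over the eyelets, at (165,230) and (196,292). In the wrist strip the needle ends lie over both eyelet holes. I'll do a numeric check, then hold for the two seconds.

```bash
python3 - <<'E'
from h import *
import pickle
c,o=pickle.load(open("wrist10.pkl","rb"))
H=np.array(ctrl.camera_params("wrist")["hand_eye"])
def tp(uv,x):
    n=cv2.undistortPoints(np.array([[uv]],float),c[0],c[1])[0,0];D=H[:3,:3]@np.r_[n,1];return ((H[:3,3]+D*(x/1000-H[0,3])/D[0])*1000).round(1)
for x in(13.5,15):print(tp((284.6,104.5),x),tp((355.4,104.2),x))
E
python3 -m handwheel '[0.462,0,0,0,0,0,0,0.462,0,0,0,0,0,0,0.462,0,0,0,0,0,0,0.462,0,0,0,0,0,0,0.462,0,0,0,0,0,0,0.462,0,0,0,0,0,0,0.462,0,0,0,0,0,0,0.462,0,0,0,0,0,0,0.462,0,0,0,0,0,0,0.462,0,0,0,0,0,0,0.462,0,0,0,0,0,0,0.462,0,0,0,0,0,0]'
python3 shot.py wrist 11;python3 legs.py 11|sed -n '2p;13p;15p;26p'
```

```text
[ 13.5 -19.4 -74.2] [ 13.5  16.4 -74.3]
[ 15.  -19.6 -74.2] [ 15.   16.6 -74.3]
t: 9.82
tool_pos: [0.4822, -0.2027, 0.0168]
tool_rot: [-2.073, 0.289, 2.073]
contact_force: [-0.1, 0.2, -1.2]
opening: 0.0398
{'t': 9.8167, 'tool_pos': [0.4822, -0.2027, 0.0168], 'contact_force': [-0.0936, 0.1717, -1.2225], 'opening': 0.0398, 'q': [-0.5403, 0.0509, 2.0019, 0.0, 1.0888, 1.3078]} dq 0.0016
f yaw -15.89
107 268 278 0.1154 [-23.1 -19.5 -72.9]
239 277 286 0.1319 [-22.7 -18.5 -16.8]
107 360 370 0.1158 [-22.7  16.3 -72.9]
239 357 366 0.1319 [-22.7  17.  -16.7]
```

```bash
python3 -m handwheel '[0.462,0,0,0,0,0,0,0.462,0,0,0,0,0,0,0.462,0,0,0,0,0,0,0.462,0,0,0,0,0,0,0.462,0,0,0,0,0,0,0.462,0,0,0,0,0,0,0.462,0,0,0,0,0,0,0.462,0,0,0,0,0,0,0.462,0,0,0,0,0,0,0.462,0,0,0,0,0,0,0.462,0,0,0,0,0,0,0.462,0,0,0,0,0,0]'
python3 -m handwheel '[0.462,0,0,0,0,0,0,0.462,0,0,0,0,0,0,0.462,0,0,0,0,0,0,0.462,0,0,0,0,0,0,0.462,0,0,0,0,0,0,0.462,0,0,0,0,0,0,0.462,0,0,0,0,0,0,0.462,0,0,0,0,0,0,0.462,0,0,0,0,0,0,0.462,0,0,0,0,0,0,0.462,0,0,0,0,0,0,0.462,0,0,0,0,0,0]'
python3 -c "
from station import ctrl
print(ctrl.finish_job())"
```

```text
t: 10.87
tool_pos: [0.4822, -0.2027, 0.0168]
tool_rot: [-2.073, 0.289, 2.073]
contact_force: [-0.3, 0.0, -1.0]
opening: 0.04
t: 11.87
tool_pos: [0.4822, -0.2027, 0.0168]
tool_rot: [-2.073, 0.289, 2.073]
contact_force: [-0.4, -0.2, -0.9]
opening: 0.0396
the job is handed in; nothing more can be done
None
```

I took the large dividers off the rest and squeezed the legs to about 40 mm at the grip, leaving them parallel with the points about 36 mm apart. I then held them level over the two eyelets for about 3 s and handed the job in at 11.9 s, still holding.

**Position:** in the last wrist views the legs were 35.8 mm apart near the points, and the eyelets 35.8–36.2 mm. The points were within about 0.5 mm of the eyelet centres.

**Gap and force:** by the arm's position and your dimensions, the points were about 3.6 mm above the sheet, and that stayed steady to 0.1 mm. The wrist carried about 1 N, which is just the dividers' weight, so nothing touched the sheet.

**Disagreements and limits:**
- The wrist depth put the sheet 1–2 mm nearer than the arm's position did, so the gap could be as little as about 2 mm.
- The wrist depth also showed the needle ends 3–6 mm higher than your dimensions give. The scene camera agreed with your dimensions, so I went by those.
- The top and wrist cameras placed the eyelets about 2 mm apart from each other. I used the wrist camera, because it also saw the dividers.

**At the grasp:** while closing, the swinging pads pressed on the rails with about 6.5 N. After the lift the other two pairs were still in place on the rest. I did not take a full view of the scene again at the end.

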